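Slide a culture dish to the red stop of a stage

TASK

Bring the culture dish on the slide stage to its reading position at the red stop: with the fingertips press the yellow pad in the middle of the carriage down to free its brake, keep it pressed while you gently slide the carriage along the rail up against the red stop, then let the pad come up again so that the brake holds it there. Do not force the carriage along while the brake is on. Lift nothing: the dish rides along in its holder, and the things round the stage stay where they are.

Things in the scene. Friction and masses are not known exactly. Their poses are not given: they have to be found in the camera images.
- rail: Aluminium slide stage fixed to the worktop, 380 mm long, 64 wide, 20 high (all sizes here in mm) at its black end caps. Origin: centre of its underside; its y axis runs along the rail, x across it (away from the robot at yaw 0), z up. It is turned by up to 0.3 rad about the vertical.
- carriage (a joint): How far the grey carriage has slid along the rail's +y, in m; 0 where it started, within 35 mm of the rail's middle. The carriage is a block 64 (across) x 72 (along the rail), its rim 44 above the worktop; the open well in its top, 48 x 58, holds the yellow pad. A dish holder (ring 76 across) is fixed to it, centred 74 along the rail's +x from the block's centre. Brake on: it holds against 15 to 25 N. Brake off: it slides with 1 N friction. About 0.5 kg.
- release_pad (a joint): How far the yellow pad is pressed down, in m: 0 up with the brake on, 0.009 fully down, against a hard stop. It is sprung: the force grows to about 4 N at 4.5 mm, where the brake comes free, and stays near that to the hard stop; pressing it 6 mm or more is safe. Released, the pad rises and the brake grips.
- pad_top (a point): Centre of the top face of the yellow pad (46 across x 56 along the rail, flat, fine black ribs). At rest it lies 40 above the worktop, 4 below the rim of the well. It moves with the pad and the carriage.
- carriage_mid (a point): Centre of the carriage block, 30 above the worktop. The block's end faces lie 36 either way from it along the rail.
- red_stop: Red stop block clamped fixed on the rail, 16 along the rail, 70 across, top 40 above the worktop. Origin: under its centre, at worktop height; axes as the rail's. It may stand at either end of the rail.
- red_stop_mid (a point): Centre of the red stop, 30 above the worktop. Its faces lie 8 either way from it along the rail, so with the carriage against it carriage_mid and this point are 44 apart.
- white_stop: The same block in white at the other end of the rail; not the target.
- dish: Petri dish, 63 across, 15 high, closed, 30 g, lying loose in the holder of the carriage (inner width 70, lip 8 above the holder's floor, floor 29 above the worktop). Origin: centre of its underside.
- nest (a point): Centre of the floor of the dish holder on the carriage, 29 above the worktop.
- red_marker: Bystander: white marker pen with a red cap, 15x140x18, lying (sizes in mm). Origin: centre of its underside.
- blue_tape: Bystander: small blue tape roll, 52 across, 14 high, lying flat (sizes in mm). Origin: centre of its underside.
- spare_dish: Bystander: second petri dish, 63 across, 15 high, lying on the worktop (sizes in mm). Origin: centre of its underside.
- timer: Bystander: small white lab timer with a green and a red key, 66x66x18 (sizes in mm). Origin: centre of its underside.
- wine_bottle: Bystander: small bottle with dark wine-red content and blue cap, 46 across, 86 high (sizes in mm). Origin: centre of its underside.
There are look-alikes about, which are no part of the job. Of the things that look like the red_stop, the middle-sized one is meant.

How it is judged (in metres and radians):
On the way, in this order (a step that is already met when the one before it is completed fails the run):
1. the yellow pad is pressed down, freeing the brake (value of joint release_pad above 0.004 m), for 0.1 s.
2. the carriage stands against the red stop (distance between carriage_mid and red_stop_mid below 0.047 m), for 0.1 s.
At the end, for the whole second after the job is handed in: The carriage stands still against the red stop (gap under 3 mm), the yellow pad is up again (within 1 mm) so that the brake holds, the dish lies flat in its holder (within 8 mm, 0.1 rad), and the five loose bystanders are within 20 mm of where they began (distance between carriage_mid and red_stop_mid below 0.047 m and value of joint release_pad below 0.001 m and velocity of joint carriage between -0.005 and 0.005 m/s and distance between dish and nest below 0.008 m and angle between dish's own z axis and vertical below 0.1 rad and distance of each of red_marker, blue_tape, spare_dish, timer, wine_bottle from where it was at the start of the episode below 0.02 m); the robot touches nothing.
It fails at once if the carriage is forced along (over 20 mm/s) with its pad up and the brake on (value of joint release_pad below 0.001 m and (velocity of joint carriage above 0.02 m/s or velocity of joint carriage below -0.02 m/s)).
It fails at once if the carriage is flung along, faster than 0.3 m/s (velocity of joint carriage above 0.3 m/s or velocity of joint carriage below -0.3 m/s).
It fails at once if the dish is lifted or knocked out of its holder (distance between dish and nest above 0.015 m).
It fails at once if a bystander is lifted or shoved by more than 20 mm (distance of any of red_marker, blue_tape, spare_dish, timer, wine_bottle from where it was at the start of the episode above 0.02 m).
It also fails if it takes over 30 s, if anything falls off the work surface, if the arm or the gripper's body presses on something with over 40 N, if the wrist force passes 120 N, or if a joint passes its speed limit or range.

ROBOT

A 6-joint arm with a two-finger parallel gripper is mounted at the origin on a cart in front of the work surface, level with it; the furniture and walls round the work are solid. World frame = base frame: x ahead of the robot, y to its left, z up, the work surface at z = 0. Lengths are in mm, angles in rad, forces in N, time in s.
With the tool pointing down it reaches from about 350 to 775 mm from the base axis. Payload 7.3 kg.
Tool frame: the origin (TCP) lies between the finger pads; the fingertips stand 14 mm ahead of it and the grasp point (between the pads) lies 5 mm behind it; z points along the fingers, y is the line along which they close (so a half turn about z gives the same grasp; the last joint's range is limited). The gripper opens to 92 mm and grips with 3 to 60 N. Pads are 19 mm wide; open, the fingers measure 130 mm over their backs; the gripper's body (75 mm by 190 mm) begins 47 mm behind the grasp point.
Start: joints at [-1.415, 0.342, 1.524, -0, 1.275, -0.146], TCP at [156.073, -501.283, 240.741] pointing down, gripper open.
Joint ranges: [-2.53, 2.53], [-0.77, 2.02], [0.04, 2.7], [-1, 4.14], [0.28, 2.66], [-3.11, 3.11]. Speed limits (rad/s): [2.57, 2.57, 3.14, 3.14, 3.14, 3.14].

INTERFACE

Orientations are given as [roll, pitch, yaw] about the fixed x, y, z axes, in that order (R = Rz(yaw) Ry(pitch) Rx(roll)).
In Python, from plant import get_obs, cams, close_job gives the robot as it stands. The module is installed in compiled form; this text tells all that it offers.
- The arm moves only by the shell command python3 -m creep 'ROWS'. ROWS is JSON, a list of rows, each an object of numbers: "hand": the opening, from 0 (shut) to 1 (fully open); "tx", "ty", "tz": the shift along the tool's x, y, z in m; "spin": the turn about the tool's z in degrees. In form: [{"hand": .., "tx": .., "ty": .., "tz": .., "spin": ..}, ...]. A call has 1 to 5 rows; each row shifts and turns the commanded pose from where the row before left it, along the tool's axes as they then stand; what a row does not reach is not made up. A row lasts 1/8 s, in which the tool goes at most 62.5 mm and 10.7 degrees, less where a joint would pass 70% of its speed; a pose out of reach is approached as far as the arm can. A call is refused whole if a number of a shift passes 0.0625 or a number of a turn 10.7, either way. A call with a gripper value outside its range is refused whole. The fingers move at their own pace and stop on an object; the grip force is fixed at half the most. Time passes only in rows, so rows that do not move let the fingers close. It gives the time, the measured TCP pose, the force, the opening and the grip force at its end, in the units of the state.
- get_obs(): the state, without advancing time (a new reading comes with each control period).
- cams.capture(name): name is "side" or "top" or "wrist"; returns a dict with "color" (400x640x3 uint8, red, green, blue), "K" (3x3 intrinsics, pixels), "k1" (the pictures are not rectified: a ray, as slopes to the right and down, at radius r is drawn at 1 + k1 r^2 times it, then the intrinsics apply), "R" (3x3) and "t" (3): a world point X has camera coordinates R X + t. Camera axes: x right, y down, z forward; pixel columns grow to the right and rows downward; lengths in mm; the calibration is good to about 2 mm. A picture is of the moment at which its call begins. There is no depth.
- close_job(): hands the job in; it is judged then, once.
The state is a dict: "time": time; "joint_positions": joint angles; "dq": joint speeds; "tau": joint torques, N m; "tool_pos": TCP position; "tcp_rot": TCP orientation; "contact_force": force on the tool from outside, world axes, zero at the start; "moment": the same for the moment, N m; "grip_width": finger opening in mm; "finger_force": force on a finger pad.
Only numpy, scipy, OpenCV 4.12 (cv2) and the standard library are available. Lean on these libraries where they do the work, as an engineer would, in place of code of your own. Each camera call takes 0.05 s, during which the arm holds its last target. There are 200 camera calls.

## Working session

There is one attempt and no reset: what is moved stays moved. The work goes in short steps, Python scripts to look and compute and a shell command to move; the robot and the scene stay as the last step left them, time stands still between calls to the robot, and variables do not carry over. Pictures are saved under pics/ and viewed, at most 10 in all, crops included, and the job is handed in when it is done.

```bash
mkdir -p pics
cat > h.py <<'E'
import numpy as np, cv2
from plant import get_obs, cams
def ray(c,px):
    p=np.array([[px]],float)
    K=c["K"];x=(p[0,0,0]-K[0][2])/K[0][0];y=(p[0,0,1]-K[1][2])/K[1][1]
    u,v=x,y
    for _ in range(20):
        s=1+c["k1"]*(u*u+v*v);u,v=x/s,y/s
    R=np.array(c["R"]);t=np.array(c["t"])
    return -R.T@t, R.T@np.array([u,v,1])
def onz(c,px,z):
    o,d=ray(c,px);return o+d*(z-o[2])/d[2]
E
python3 - <<'E'
from h import *
import pickle
for n in("top","side"):
    c=cams.capture(n);pickle.dump(c,open(n+".pkl","wb"));cv2.imwrite(f"pics/{n}0.png",c["color"][:,:,::-1])
o=get_obs();print(o["tool_pos"],o["tcp_rot"],o["time"],o["contact_force"])
E
```

```text
[ 156.00486393 -500.92789783  240.11655711] [-3.14022676e+00 -1.72469214e-04  3.01754409e-01] 0.1 [ 0.934309   -0.25780602  0.11358584]
```

View pics/top0.png

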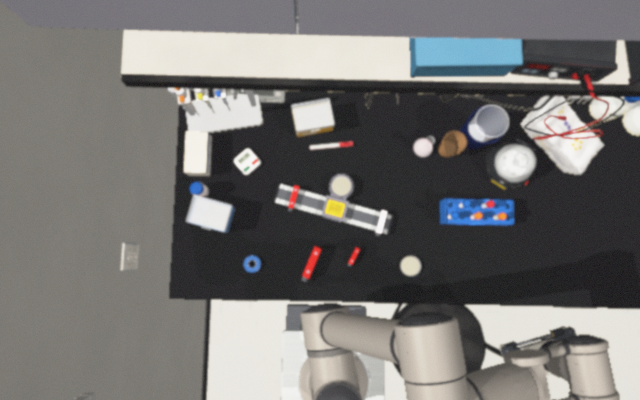

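View pics/side0.png

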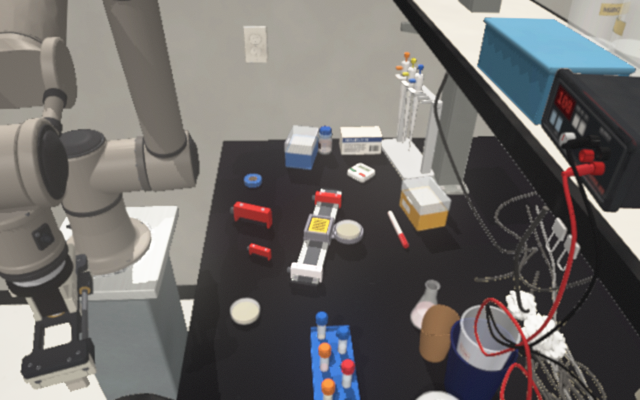

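The top view shows the rail with the yellow pad at (335,208), the red stop on the rail at (293,197) and the white stop at (382,221). The red look-alikes lie off the rail at (312,263) and (353,256).

Run:
```python
from h import *
import pickle
def cent(m,box):
    x0,y0,x1,y1=box
    k=np.zeros_like(m);k[y0:y1,x0:x1]=m[y0:y1,x0:x1]
    n,l,s,c=cv2.connectedComponentsWithStats(k)
    i=1+np.argmax(s[1:,4]);return c[i],s[i]
for n,bs in(("top",((320,195,350,222),(280,183,305,213))),("side",((300,212,335,240),(308,185,345,205)))):
    c=pickle.load(open(n+".pkl","rb"));h=cv2.cvtColor(c["color"],cv2.COLOR_RGB2HSV)
    Y=cv2.inRange(h,(20,120,80),(35,255,255));R=cv2.inRange(h,(0,140,80),(8,255,255))|cv2.inRange(h,(172,140,80),(180,255,255))
    p,s=cent(Y,bs[0]);print(n,"pad",p,s,onz(c,p,40))
    p,s=cent(R,bs[1]);print(n,"red",p,s,onz(c,p,38 if n=="top" else 30))
    if n=="top": print("white",onz(c,(382,220),38),"bottle",onz(c,(197,188),86))
o=get_obs();print(o["joint_positions"])
```

```text
top pad [334.58267717 207.96456693] [325 200  20  17 254] [534.6708871    3.91098906  40.        ]
top red [293.44444444 196.55555556] [290 191   8  12  63] [568.32239699 134.01382352  38.        ]
white [ 500.01294671 -145.53233852   38.        ] bottle [582.66408294 427.23681837  86.        ]
side pad [318.71367521 224.55128205] [309 218  20  14 234] [533.54893145   2.9848406   40.        ]
side red [327.53781513 197.56722689] [315 191  27  14 238] [566.69054897 129.98903126  30.        ]
[-1.41500673e+00  3.42655301e-01  1.52491210e+00 -2.92991341e-05
  1.27540171e+00 -1.45956383e-01]
```

```bash
python3 -m creep '[{"hand":0,"tx":0,"ty":0,"tz":0,"spin":10.4},{"hand":0,"tx":0,"ty":0,"tz":0,"spin":10.4},{"hand":0,"tx":0,"ty":0,"tz":0,"spin":10.4}]'
python3 -m creep '[{"hand":0,"tx":0.022,"ty":-0.052,"tz":0,"spin":0},{"hand":0,"tx":0.022,"ty":-0.052,"tz":0,"spin":0},{"hand":0,"tx":0.022,"ty":-0.052,"tz":0,"spin":0},{"hand":0,"tx":0.022,"ty":-0.052,"tz":0,"spin":0},{"hand":0,"tx":0.022,"ty":-0.052,"tz":0,"spin":0}]'
```

```text
time: 0.48
tool_pos: [156.0, -501.0, 240.3]
tcp_rot: [-3.141, 0.0, -0.249]
contact_force: [-0.3, -0.6, 0.6]
grip_width: 66.6
finger_force: 0.0
time: 1.1
tool_pos: [326.0, -273.7, 240.6]
tcp_rot: [-3.142, 0.0, -0.243]
contact_force: [0.8, -1.1, -0.3]
grip_width: 16.4
finger_force: 0.0
```

```bash
python3 -m creep '[{"hand":0,"tx":0.022,"ty":-0.052,"tz":0,"spin":0},{"hand":0,"tx":0.022,"ty":-0.052,"tz":0,"spin":0},{"hand":0,"tx":0.022,"ty":-0.052,"tz":0,"spin":0},{"hand":0,"tx":0.022,"ty":-0.052,"tz":0,"spin":0},{"hand":0,"tx":0.022,"ty":-0.052,"tz":0,"spin":0}]'
python3 -m creep '[{"hand":0,"tx":0.025,"ty":-0.056,"tz":0,"spin":0},{"hand":0,"tx":0,"ty":0,"tz":0.05,"spin":0},{"hand":0,"tx":0,"ty":0,"tz":0,"spin":0}]'
python3 - <<'E'
from h import *
import pickle
c=cams.capture("wrist");pickle.dump(c,open("w.pkl","wb"));cv2.imwrite("pics/w1.png",c["color"][:,:,::-1])
o=get_obs();print(o["tool_pos"],o["tcp_rot"],o["contact_force"])
E
```

```text
time: 1.72
tool_pos: [495.4, -47.7, 240.5]
tcp_rot: [3.141, 0.0, -0.243]
contact_force: [0.4, -0.7, -0.0]
grip_width: 0.5
finger_force: 0.0
time: 2.1
tool_pos: [529.9, -0.1, 187.3]
tcp_rot: [3.14, 0.009, -0.241]
contact_force: [-1.2, 0.2, 0.6]
grip_width: 0.8
finger_force: 0.0
[531.23134578  -0.90297395 189.69127379] [ 3.14098056  0.00435196 -0.24252966] [0.51066215 0.37494934 0.56917447]
```

View pics/w1.png

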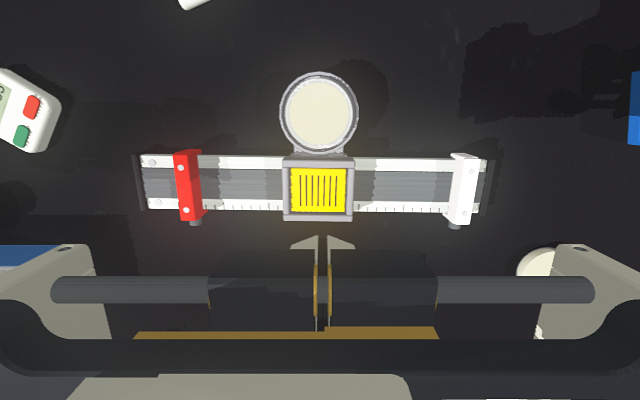

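The wrist view shows the pad at about (318,190), the red stop at (187,185) and the closed fingertips at (322,240). The tool is already parallel to the rail.

Run:
```python
from h import *
import pickle
c=pickle.load(open("w.pkl","rb"));h=cv2.cvtColor(c["color"],cv2.COLOR_RGB2HSV)
Y=cv2.inRange(h,(20,120,80),(35,255,255));Y[:150]=0;Y[230:]=0
Y=cv2.morphologyEx(Y,cv2.MORPH_CLOSE,np.ones((9,9)))
x,y,w,hh=cv2.boundingRect(Y);print(x,y,w,hh)
P=onz(c,(x+w/2,y+hh/2),40)
cor=[onz(c,q,40) for q in((x,y+hh/2),(x+w,y+hh/2),(x+w/2,y),(x+w/2,y+hh))]
print("pad",P,np.linalg.norm(cor[0]-cor[1]),np.linalg.norm(cor[2]-cor[3]))
# top face of red stop: left/right edges at row ~ 170/200, z=40
a=onz(c,(183,168),40);print("red approx",a)
R=cv2.inRange(h,(0,140,60),(8,255,255))|cv2.inRange(h,(172,140,60),(180,255,255))
for r in(165,185,205):
    xs=np.where(R[r,150:230])[0]+150;print(r,xs.min(),xs.max(),onz(c,(xs.min(),r),40),onz(c,(xs.max(),r),40))
for q in((285,190),(353,190)): print("block",onz(c,q,44))
o=get_obs();T=o["tool_pos"];yw=o["tcp_rot"][2]
d=P-T;print("tx",d[0]*np.cos(yw)+d[1]*np.sin(yw),"ty",d[0]*np.sin(yw)-d[1]*np.cos(yw))
u=np.array([-np.sin(yw),np.cos(yw),0]);print("s red edges",[(onz(c,q,40)-P)@u for q in((175,185),(197,185))])
```

```text
290 168 56 44
pad [532.44693342   2.68759903  40.        ] 56.69470001319609 46.0934225415758
red approx [586.20739029 126.91857283  40.        ]
165 174 197 [591.13266934 134.41401124  40.        ] [585.7147264  112.39309353  40.        ]
185 176 199 [571.66496582 140.24210303  40.        ] [566.13344137 117.76603149  40.        ]
205 179 201 [551.12910156 145.3181192   40.        ] [545.72479864 123.36551673  40.        ]
block [541.3461953   34.37060118  44.        ]
block [525.11846892 -31.55783441  44.        ]
tx 0.3177032247532715 ty -3.777424029583289
s red edges [np.float64(143.95362166558255), np.float64(121.81353614028481)]
```

```bash
python3 -m creep '[{"hand":0,"tx":0,"ty":-0.004,"tz":0.05,"spin":0},{"hand":0,"tx":0,"ty":0,"tz":0.05,"spin":0},{"hand":0,"tx":0,"ty":0,"tz":0.024,"spin":0},{"hand":0,"tx":0,"ty":0,"tz":0,"spin":0},{"hand":0,"tx":0,"ty":0,"tz":0,"spin":0}]'
```

```text
time: 2.78
tool_pos: [534.7, 2.1, 68.9]
tcp_rot: [-3.141, -0.004, -0.244]
contact_force: [0.9, -0.5, -0.4]
grip_width: 0.6
finger_force: 0.0
```

```bash
python3 -m creep '[{"hand":0,"tx":0,"ty":0,"tz":0.007,"spin":0},{"hand":0,"tx":0,"ty":0,"tz":0.005,"spin":0},{"hand":0,"tx":0,"ty":0,"tz":0.002,"spin":0},{"hand":0,"tx":0,"ty":0,"tz":0,"spin":0}]'; python3 -m creep '[{"hand":0,"tx":0,"ty":0,"tz":0.003,"spin":0},{"hand":0,"tx":0,"ty":0,"tz":0,"spin":0}]'
```

```text
time: 3.28
tool_pos: [533.2, 2.8, 52.6]
tcp_rot: [3.141, 0.0, -0.243]
contact_force: [-0.5, 0.1, 1.3]
grip_width: 0.4
finger_force: 0.5
time: 3.52
tool_pos: [533.4, 2.8, 49.8]
tcp_rot: [3.142, -0.0, -0.243]
contact_force: [-0.5, -0.9, 3.9]
grip_width: 0.8
finger_force: 1.6
```

```bash
python3 -m creep '[{"hand":0,"tx":0,"ty":0,"tz":0.0015,"spin":0},{"hand":0,"tx":0,"ty":0,"tz":0.0015,"spin":0},{"hand":0,"tx":0,"ty":0,"tz":0,"spin":0},{"hand":0,"tx":0,"ty":0,"tz":0,"spin":0}]'
```

```text
time: 4.03
tool_pos: [533.4, 2.8, 46.8]
tcp_rot: [3.142, -0.0, -0.243]
contact_force: [0.6, -0.1, 2.6]
grip_width: 0.5
finger_force: 1.8
```

```bash
python3 -m creep '[{"hand":0,"tx":0,"ty":-0.002,"tz":0,"spin":0},{"hand":0,"tx":0,"ty":-0.003,"tz":0,"spin":0},{"hand":0,"tx":0,"ty":-0.005,"tz":0,"spin":0},{"hand":0,"tx":0,"ty":-0.005,"tz":0,"spin":0},{"hand":0,"tx":0,"ty":-0.005,"tz":0,"spin":0}]'
python3 - <<'E'
from h import *
for n in("top","side"):
    c=cams.capture(n);h=cv2.cvtColor(c["color"],cv2.COLOR_RGB2HSV)
    x,y=(320,190) if n=="top" else (300,185)
    cv2.imwrite(f"pics/{n}1.png",cv2.resize(c["color"][140:260,240:400,::-1],None,fx=4,fy=4,interpolation=2))
E
```

```text
time: 4.65
tool_pos: [538.5, 22.6, 46.8]
tcp_rot: [-3.142, -0.001, -0.243]
contact_force: [2.2, -1.6, 3.4]
grip_width: 0.4
finger_force: 1.8
```

View pics/side1.png

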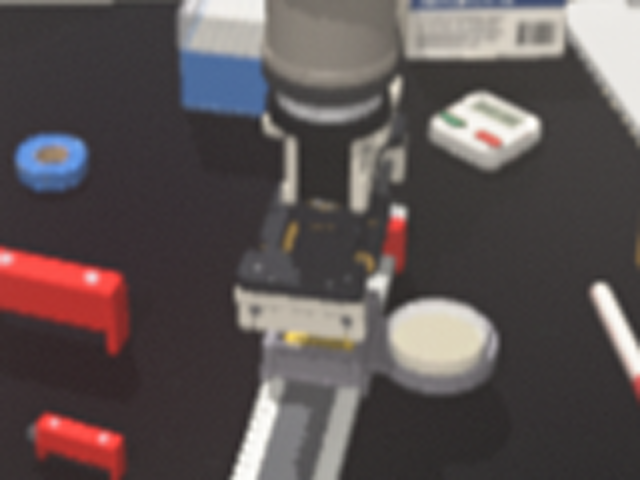

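The side crop shows the carriage following: the dish is now at about (349,224), up from row 231. I'll keep sliding.

```bash
python3 -m creep '[{"hand":0,"tx":0,"ty":-0.006,"tz":0,"spin":0},{"hand":0,"tx":0,"ty":-0.007,"tz":0,"spin":0},{"hand":0,"tx":0,"ty":-0.007,"tz":0,"spin":0},{"hand":0,"tx":0,"ty":-0.007,"tz":0,"spin":0},{"hand":0,"tx":0,"ty":-0.007,"tz":0,"spin":0}]'
python3 -m creep '[{"hand":0,"tx":0,"ty":-0.007,"tz":0,"spin":0},{"hand":0,"tx":0,"ty":-0.006,"tz":0,"spin":0},{"hand":0,"tx":0,"ty":-0.005,"tz":0,"spin":0},{"hand":0,"tx":0,"ty":-0.004,"tz":0,"spin":0},{"hand":0,"tx":0,"ty":-0.002,"tz":0,"spin":0}]'
python3 - <<'E'
from h import *
c=cams.capture("wrist");cv2.imwrite("pics/w2.png",c["color"][:,:,::-1])
E
```

```text
time: 5.38
tool_pos: [546.4, 55.7, 46.7]
tcp_rot: [3.142, -0.0, -0.243]
contact_force: [1.6, -1.3, 3.1]
grip_width: 0.6
finger_force: 1.8
time: 6.0
tool_pos: [552.1, 78.7, 46.7]
tcp_rot: [3.142, -0.0, -0.243]
contact_force: [1.4, -1.7, 4.3]
grip_width: 0.2
finger_force: 1.8
```

View pics/w2.png

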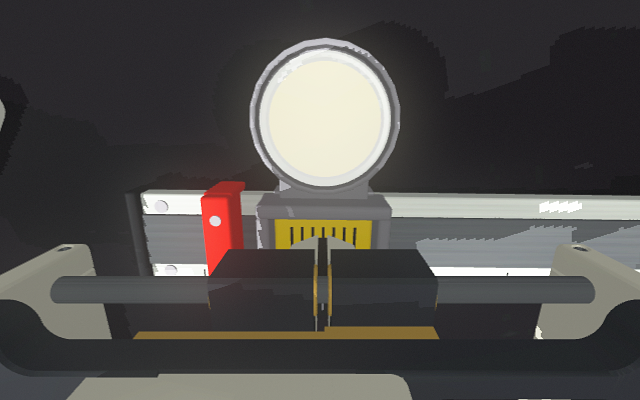

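The wrist view shows a gap of about 10 mm between the red stop's edge (x≈241) and the carriage (x≈260). The tip is still centred on the pad. I'll finish the approach slowly.

```bash
python3 -m creep '[{"hand":0,"tx":0,"ty":-0.003,"tz":0,"spin":0},{"hand":0,"tx":0,"ty":-0.003,"tz":0,"spin":0},{"hand":0,"tx":0,"ty":-0.002,"tz":0,"spin":0},{"hand":0,"tx":0,"ty":-0.002,"tz":0,"spin":0}]'
python3 -m creep '[{"hand":0,"tx":0,"ty":-0.001,"tz":0,"spin":0},{"hand":0,"tx":0,"ty":-0.001,"tz":0,"spin":0},{"hand":0,"tx":0,"ty":-0.001,"tz":0,"spin":0},{"hand":0,"tx":0,"ty":0,"tz":0,"spin":0}]'
python3 -m creep '[{"hand":0,"tx":0,"ty":-0.001,"tz":0,"spin":0},{"hand":0,"tx":0,"ty":-0.001,"tz":0,"spin":0},{"hand":0,"tx":0,"ty":0,"tz":0,"spin":0}]'
python3 - <<'E'
from h import *
c=cams.capture("wrist");cv2.imwrite("pics/w3.png",c["color"][:,:,::-1])
E
```

```text
time: 6.55
tool_pos: [554.5, 88.3, 46.7]
tcp_rot: [3.142, -0.0, -0.243]
contact_force: [2.6, -1.7, 3.0]
grip_width: 0.3
finger_force: 1.8
time: 7.05
tool_pos: [555.3, 91.2, 46.7]
tcp_rot: [-3.141, -0.0, -0.243]
contact_force: [3.8, -1.1, 3.2]
grip_width: 0.4
finger_force: 1.8
time: 7.42
tool_pos: [555.4, 93.1, 46.6]
tcp_rot: [3.141, 0.0, -0.243]
contact_force: [1.2, -2.4, 2.9]
grip_width: 0.5
finger_force: 1.8
```

View pics/w3.png

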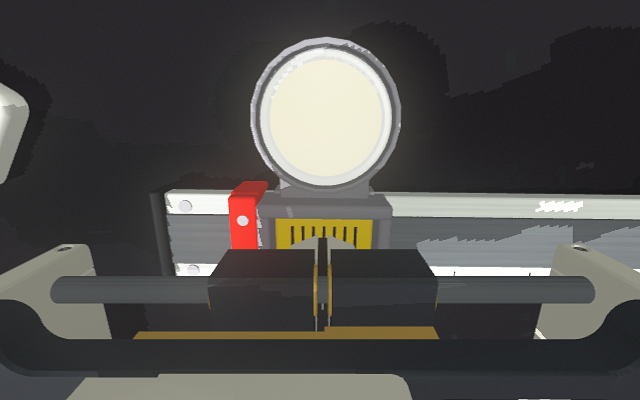

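The red stop is now almost touching the carriage, with its edge at x≈258 against the block at ≈262. I'll push a few millimetres more and check that the gap stops changing.

```bash
cat > g.py <<'E'
from h import *
import sys
c=cams.capture("wrist");im=c["color"];h=cv2.cvtColor(im,cv2.COLOR_RGB2HSV)
R=cv2.inRange(h,(0,140,60),(8,255,255))|cv2.inRange(h,(172,140,60),(180,255,255))
Y=cv2.inRange(h,(20,120,80),(32,255,255))
print([np.where(R[r,150:300])[0].max()+150 for r in (205,220,235)],[ (np.where(Y[r,250:400])[0].min()+250,np.where(Y[r,250:400])[0].max()+250) for r in(224,)])
cv2.imwrite(f"pics/{sys.argv[1]}.png",cv2.resize(im[170:260,200:350,::-1],None,fx=4,fy=4,interpolation=2))
E
python3 g.py a
python3 -m creep '[{"hand":0,"tx":0,"ty":-0.001,"tz":0,"spin":0},{"hand":0,"tx":0,"ty":-0.001,"tz":0,"spin":0},{"hand":0,"tx":0,"ty":0,"tz":0,"spin":0}]'
python3 g.py b
python3 -m creep '[{"hand":0,"tx":0,"ty":-0.001,"tz":0,"spin":0},{"hand":0,"tx":0,"ty":-0.001,"tz":0,"spin":0},{"hand":0,"tx":0,"ty":0,"tz":0,"spin":0}]'
python3 g.py c
```

```text
[np.int64(255), np.int64(255), np.int64(256)] [(np.int64(275), np.int64(372))]
time: 7.9
tool_pos: [555.6, 95.1, 46.5]
tcp_rot: [3.141, 0.001, -0.243]
contact_force: [-1.3, -2.0, 4.5]
grip_width: 0.4
finger_force: 1.8
[np.int64(259), np.int64(259), np.int64(260)] [(np.int64(279), np.int64(375))]
time: 8.32
tool_pos: [556.6, 97.1, 46.7]
tcp_rot: [3.142, 0.0, -0.243]
contact_force: [-0.0, -1.2, 3.6]
grip_width: 0.0
finger_force: 1.8
[np.int64(263), np.int64(263), np.int64(264)] [(np.int64(283), np.int64(379))]
```

View pics/c.png

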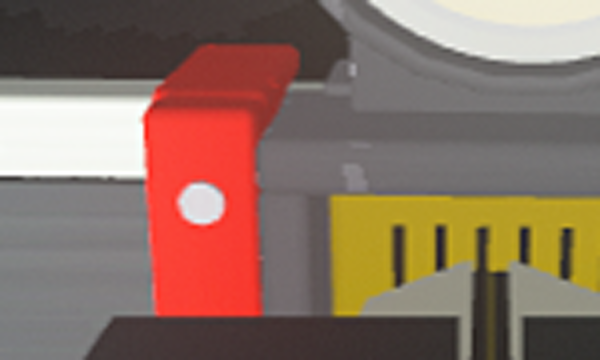

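The red edge and the pad edge now move together with a constant 20 px offset, so the carriage is against the stop and the tip is slipping. I'll raise straight up.

```bash
python3 -m creep '[{"hand":0,"tx":0,"ty":0,"tz":-0.003,"spin":0},{"hand":0,"tx":0,"ty":0,"tz":-0.004,"spin":0},{"hand":0,"tx":0,"ty":0,"tz":-0.008,"spin":0},{"hand":0,"tx":0,"ty":0,"tz":-0.03,"spin":0},{"hand":0,"tx":0,"ty":0,"tz":-0.05,"spin":0}]'
python3 -m creep '[{"hand":0,"tx":0,"ty":0,"tz":-0.04,"spin":0},{"hand":0,"tx":0,"ty":0,"tz":0,"spin":0},{"hand":0,"tx":0,"ty":0,"tz":0,"spin":0}]'
python3 - <<'E'
from h import *
c=cams.capture("wrist");cv2.imwrite("pics/w4.png",c["color"][:,:,::-1])
E
```

```text
time: 9.0
tool_pos: [555.5, 97.1, 141.4]
tcp_rot: [3.141, 0.004, -0.243]
contact_force: [0.8, -0.3, 0.1]
grip_width: 0.7
finger_force: 0.0
time: 9.38
tool_pos: [556.1, 97.1, 181.1]
tcp_rot: [3.141, 0.001, -0.243]
contact_force: [-0.1, 0.6, -1.1]
grip_width: 0.7
finger_force: 0.0
```

View pics/w4.png

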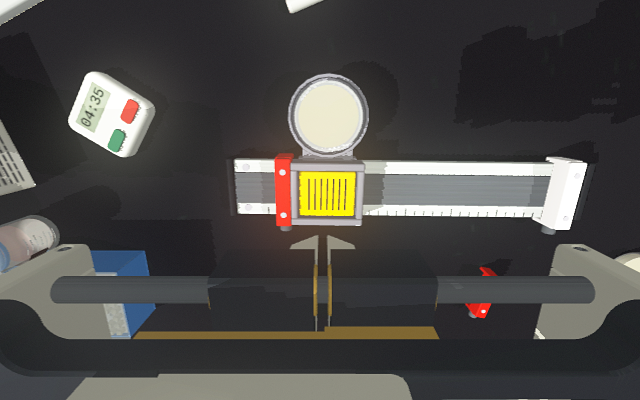

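The wrist view shows the carriage flush with the red stop at x≈292, the pad up, the dish in its holder at (328,115), and the arm clear.

```bash
python3 -c "
from plant import close_job
print(close_job())"
```

```text
the job is handed in; nothing more can be done
None
```

The carriage is flush against the red stop with the pad up, the dish still in its holder and the arm clear. The job is handed in at about 9.4 s; no verdict came back.

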